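# Mount a relay-lens carrier on the microscope bench rail

### The job

Slide the lens carrier onto the dovetail rail from the rail's open end, clamp lever on the same side as it lies now, and push it gently home until it rests against the rubber-tipped stop screw. Then swing its orange clamp lever over towards the stop until it is firmly tight, so that the carrier stays clamped there touching the stop. Do not ram the stop, do not force the carrier on the rail or the lever, and leave the oil bottle, the objective and the red screwdriver where they are.

Things in the scene. Friction and masses are not known exactly. Their poses are not given: they have to be found in the camera images.
- carrier: Loose rail carrier, 0.4 to 0.6 kg: pale aluminium saddle 64 mm wide (its x, -31 to 33 mm), 76 mm long (its y), 26 mm high, slot open below, dark upright lens plate on top, clamp lever at its +x side. Origin: centre of its underside; z up. Starts upright on the bench, its y axis within 0.7 rad of the rail's y. Slid on lengthwise, +y end first; cannot go on from above.
- carrier_plate (a point): Centre of the lens plate: dark, 40 mm wide (carrier x), 12 mm thick (carrier y), 40 mm high, round lens in it; 49 mm above the carrier's underside and 12 mm ahead (+y) of its origin; lower edge 3 mm over the saddle's top. Grasp it by its side edges, 40 mm apart along carrier x, at the centre or a few mm higher: the saddle's top is 23 mm below the centre.
- carrier_front (a point): Middle of the saddle's front (+y) end face above the slot, 38 mm ahead of the carrier's origin and 21.5 mm above its underside. This face meets the rubber tip of the stop.
- clamp_knob: Clamp knob: black hub 22 mm across with an orange lever, 9 mm thick, ball end 15 mm across. Origin on its turning axis, at carrier x 42, y -24, z 15 mm; turns about carrier x; its z axis points along the lever. Loose, the lever leans back 0.7 to 1.0 rad from upright, away from the stop. It tightens as it is swung up, over and down towards the stop (+y); shut fingertips can push it.
- lever_tip (a point): Centre of the orange ball, 53 mm from the turning axis, at carrier x 50 mm. Swinging the lever takes 2 to 4 N near its end while the jaw is free and about 5 N as the jaw bites and draws the carrier over; then the push rises by 1 to 2 N per 0.1 rad. At 7 to 12 N it is firmly tight; over 25 N damages it. Let go, it stays, springing back a little.
- jaw: Steel jaw in the carrier's slot on the lever side, driven by the lever towards the rail's flank, 3 mm per rad. It is firmly tight at a lever angle between about 0.8 and 1.5 rad past upright, differing from start to start; tightening draws the carrier up to 3 mm sideways (+x), which is right. Origin: the carrier's origin when the lever is upright. Not handled.
- rail: Dovetail optical rail, mid-grey, fixed to the bench, 300 mm long (its y), 26 mm high. Origin: middle of its underside; z up. Flange 50 mm wide, 5 mm high; neck 26 mm wide; dovetail head from 14 mm to 26 mm high, 26 mm wide below and 40 mm on top. White scale marks on top. Open end at y = -150 mm, chamfered over the last 12 mm; the stop is near the +y end.
- rail_mouth (a point): Middle of the rail's top at its open end (rail y = -150 mm, 26 mm above the bench). A carrier on the rail rides with its underside 11 mm above the bench. With the lever leaning back it has about 1.5 mm of play to either side of the rail's middle line (carrier x = rail x) and can be held up to about 1.5 mm high.
- stop: Black stop block fixed on the rail's top, 46 mm wide (rail x), 24 mm long, 22 mm high. Origin: lower middle of its face towards the open end, at rail y = 112 mm, 26 mm above the bench. A brass screw through it carries a black rubber tip, 12 mm across, that stands 4 to 34 mm out of this face towards the open end: left so by the last user, not measured, to be felt.
- stop_bore (a point): Where the stop screw's axis leaves the stop block's face, 6.5 mm above the rail's top. The rubber tip gives 1 mm per 2.5 N, 3 mm at most, then is hard: 3 to 7 N is a gentle push home, over 15 N is ramming. Let go, the carrier stays where it is by its friction on the rail, slightly eased back.
- oil_bottle: Small white bottle with a black cap, 28 mm across and 62 mm high, standing on the bench; origin at its underside. Leave alone.
- objective: Spare steel microscope objective with a blue ring, 32 mm across and 48 mm high, standing on its thread; origin at its underside. Leave alone.
- hex_driver: Red-handled screwdriver, 160 mm long, lying on the bench. Leave alone.
Mind the look-alikes: they are no part of the job. There is more than one size of the carrier; the job needs the middle-sized.

How it is judged:
By the outcome, as a careful person would: the job done as asked, in the order asked, and still so for the second after the job is handed in, with the robot touching nothing.
It also fails if it takes over 72 s, if anything falls off the work surface, if the arm or the gripper's body presses on something with over 40 N, if the wrist force passes 120 N, or if a joint passes its speed limit or range.

### The arm

A 6-joint arm with a two-finger parallel gripper is mounted at the origin on the work surface. World frame = base frame: x ahead of the robot, y to its left, z up, the work surface at z = 0. Lengths are in m, angles in rad, forces in N, time in s.
With the tool pointing down it reaches from about 0.275 to 1 m from the base axis. Payload 8.4 kg.
Tool frame: the origin (TCP) lies on the centre line of the jaws, within the pads' length; the fingertips stand 17 mm ahead of it and the grasp point (between the pads) lies 2 mm behind it (bot.tcp_to_tips is the y of the fingertips in the tool frame, in m); y points along the fingers, z is the direction in which the jaws open and shut, and the axes are right-handed (so a half turn about y gives the same grasp; the last joint's range is limited). The gripper opens to 85 mm and grips with 20 to 120 N. Pads are 22 mm wide; open, the fingers measure 114 mm over their backs; the gripper's body (76 mm by 85 mm) begins 54 mm behind the grasp point. The pads swing forward as they close: fully open they stand 13 mm farther back than shut.
Start: joints at [-1.141, 0.353, 1.633, -0, 1.155, -0.002], TCP at [0.262, -0.568, 0.248] pointing down, gripper open.
Joint ranges: [-2.63, 2.63], [-0.92, 2.1], [0.06, 2.66], [-1.3, 4.44], [0, 2.69], [-3.02, 3.02]. Speed limits (rad/s): [2.22, 2.22, 2.79, 3.14, 3.14, 3.14].

### API

Orientations are given as a unit quaternion [x, y, z, w].
In Python, from workcell import bot, hand, kinematics, get_obs, vision, hand_in gives the robot as it stands. The module is installed in compiled form; this text tells all that it offers. Calls block until the motion is done:
- bot.reach(position, orientation): joint-space move of the TCP to a pose.
- bot.servo_line(position, ori=None, velocity=0.15): straight line of the TCP; ori=None keeps the orientation; velocity is the mean speed in m/s.
- bot.goto_joints(angles): joint-space move.
- hand.move_gripper(opening, strength=None): finger opening in m; strength is the grip in N (None keeps the last); returns when the fingers have stopped.
- bot.dwell(seconds).
- kinematics.solve_ik(position, orientation): joint angles nearest the present ones, or None.
- get_obs(): the state.
- vision.read_camera(name): name is "side" or "top" or "wrist"; returns a dict with "frame" (384x512x3 uint8, red, green, blue), "intrinsics" (3x3 intrinsics, pixels), "view" (4x4, takes a point from world to camera coordinates). Camera axes: x right, y down, z forward; pixel columns grow to the right and rows downward; lengths in m; the calibration is good to about 2 mm. A picture is of the moment at which its call begins. There is no depth.
A pose or a line that the arm cannot do raises bot.IKError and nothing moves.
- hand_in(): hands the job in, once; it reports no verdict.
The state is a dict: "time_s": time; "joint_pos": joint angles; "joint_vel": joint speeds; "joint_efforts": joint torques, N m; "position": TCP position; "orientation": TCP orientation; "wrist_force": force on the tool from outside, world axes, zero at the start; "ft_torque": the same for the moment, N m; "gripper_width": finger opening in m.
Only numpy, scipy, OpenCV 4.12 (cv2) and the standard library are available. Lean on these libraries where they do the work, as an engineer would, in place of code of your own. Each camera call takes 0.05 s, during which the arm holds its last target. There are 200 camera calls.

## Working session

There is one attempt and no reset: what is moved stays moved. The work goes in short steps, each a Python script; the robot and the scene stay as the last script left them, time stands still between calls to the robot, and variables do not carry over. Pictures are saved under pics/ and viewed, about 8 in all and at most 12, crops included, and the job is handed in when it is done.

```bash
mkdir -p pics; ls
python3 - <<'E'
from workcell import bot,hand,kinematics,get_obs,vision,hand_in
import cv2,numpy as np
for n in("top","side"):
    c=vision.read_camera(n); f=c["frame"]; np.savez(f"{n}0.npz",**c)
    cv2.imwrite(f"pics/{n}0.png",cv2.resize(f[...,::-1],(800,600),interpolation=cv2.INTER_CUBIC))
    print(n,c["intrinsics"].tolist(),c["view"].round(4).tolist())
o=get_obs();print(o)
E
```

```text
pics
top [[356.538577639138, 0.0, 252.255047921872], [0.0, 356.538577639138, 190.58619522228125], [0.0, 0.0, 1.0]] [[-0.0272, -0.9996, 0.0047, -0.0652], [-0.9947, 0.0266, -0.0994, 0.5732], [0.0993, -0.0074, -0.995, 0.7816], [0.0, 0.0, 0.0, 1.0]]
side [[452.4594916912566, 0.0, 251.26860929100744], [0.0, 452.4594916912566, 189.63853235459], [0.0, 0.0, 1.0]] [[-0.8471, -0.5313, -0.0132, 0.4318], [-0.3908, 0.6396, -0.662, 0.2953], [0.3602, -0.5556, -0.7494, 0.7571], [0.0, 0.0, 0.0, 1.0]]
{'time_s': 0.1, 'joint_pos': array([-1.14140330e+00,  3.53576190e-01,  1.63408699e+00, -2.07123491e-06,
        1.15522371e+00, -2.39988612e-03]), 'joint_vel': array([ 0.00120766, -0.00220806, -0.00220091, -0.00248163,  0.00069837,
        0.00031054]), 'joint_efforts': array([ 8.50129454e-04, -6.06356692e+01, -3.42819035e+01,  1.87646106e-04,
        4.07768195e-03, -1.52173766e-05]), 'position': array([ 0.26138304, -0.56724514,  0.24762679]), 'orientation': array([-0.15157651,  0.69113796, -0.69024386,  0.1513813 ]), 'wrist_force': array([-0.03881463,  0.17325771, -0.28030864]), 'ft_torque': array([ 0.01823821, -0.02752229, -0.00897169]), 'gripper_width': 0.08553783484321392}
```

View pics/top0.png

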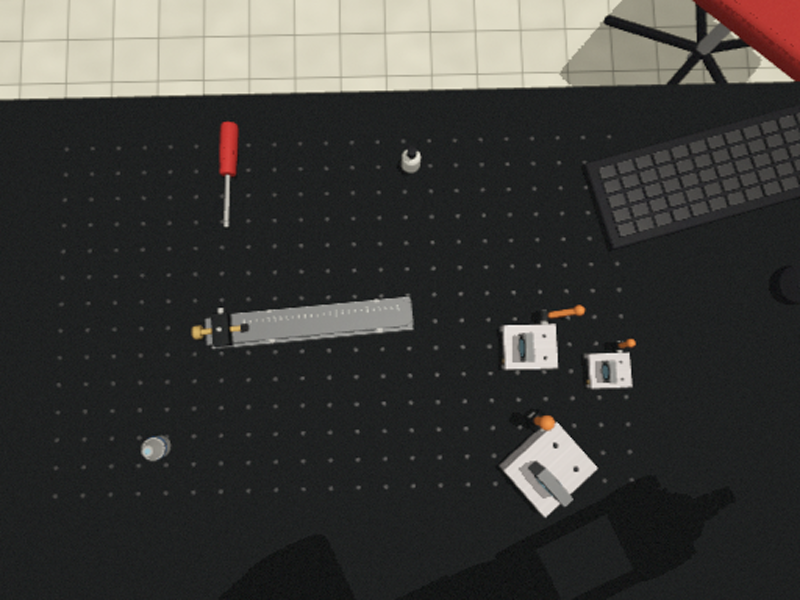

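View pics/side0.png

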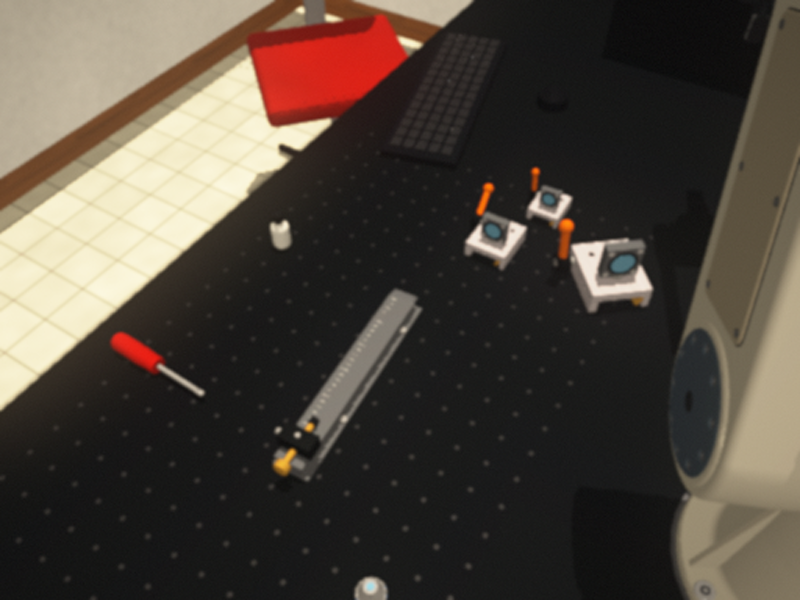

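The top view shows the rail lying roughly along world +Y: open end at about (412,313), stop at about (220,328). The middle carrier is at (530,347), with its plate towards the stop and its lever up in the image (+X). The small carrier at (608,370) and the large one at (548,470) are the look-alikes. Next I'll get coarse positions and the wrist camera's geometry.

```bash
cat > h.py <<'E'
import numpy as np,cv2
from scipy.spatial.transform import Rotation as R
from workcell import bot,hand,kinematics,get_obs,vision,hand_in
def ray(c,uv,z):
    V=c["view"];K=c["intrinsics"];Rm=V[:3,:3];o=-Rm.T@V[:3,3]
    d=Rm.T@np.linalg.solve(K,[uv[0],uv[1],1]); return o+d*(z-o[2])/d[2]
def proj(c,p):
    q=c["view"][:3,:3]@np.asarray(p)+c["view"][:3,3]; q=c["intrinsics"]@q; return q[:2]/q[2]
def down(yaw):
    # tool y down, tool z (jaw axis) along world angle yaw
    z=np.array([np.cos(yaw),np.sin(yaw),0]);y=np.array([0,0,-1.]);x=np.cross(y,z)
    return R.from_matrix(np.c_[x,y,z]).as_quat()
E
python3 - <<'E'
from h import *
c=dict(np.load("top0.npz"));s=800/512
V=c["view"];print("cam",-V[:3,:3].T@V[:3,3])
P=lambda u,v,z:print((u,v),ray(c,(u/s,v/s),z).round(4))
P(410,298,.026);P(413,329,.005);P(232,312,.026);P(234,346,.026)
print("car");[P(*q,.026) for q in((502,326),(556,323),(558,369),(504,371))]
P(521,347,.049);P(579,311,.05)
print("others");P(411,160,.03);P(155,448,.02);P(548,470,.03);P(608,370,.02)
w=vision.read_camera("wrist");o=get_obs()
T=R.from_quat(o["orientation"]).as_matrix();V=w["view"];cp=-V[:3,:3].T@V[:3,3]
print("wrist cam in tool",T.T@(cp-o["position"]),(T.T@V[:3,:3].T).round(3),w["intrinsics"])
print(R.from_quat(o["orientation"]).as_matrix().round(3))
E
```

```text
cam [ 0.49074522 -0.07469298  0.83501408]
(410, 298) [ 0.5705 -0.1038  0.026 ]
(413, 329) [ 0.5261 -0.1076  0.005 ]
(232, 312) [0.557  0.1555 0.026 ]
(234, 346) [0.5077 0.1526 0.026 ]
car
(502, 326) [ 0.5261 -0.2363  0.026 ]
(556, 323) [ 0.5283 -0.3151  0.026 ]
(558, 369) [ 0.4619 -0.3142  0.026 ]
(504, 371) [ 0.4612 -0.2361  0.026 ]
(521, 347) [ 0.4948 -0.257   0.049 ]
(579, 311) [ 0.5433 -0.3415  0.05  ]
others
(411, 160) [ 0.7766 -0.1114  0.03  ]
(155, 448) [0.3656 0.2667 0.02  ]
(548, 470) [ 0.3212 -0.2909  0.03  ]
(608, 370) [ 0.4583 -0.3887  0.02  ]
wrist cam in tool [-0.06922332 -0.1251096  -0.00033395] [[-0.001  0.961  0.277]
 [ 0.    -0.277  0.961]
 [ 1.     0.001  0.   ]] [[270.73758119   0.         260.29469749]
 [  0.         270.73758119 190.9970497 ]
 [  0.           0.           1.        ]]
[[-0.908 -0.     0.418]
 [-0.418  0.001 -0.908]
 [ 0.    -1.    -0.001]]
```

Run:
```python
from h import *
for i,y in enumerate((-.15,.03)):
    bot.reach([.51,y,.16],down(0.))
    c=vision.read_camera("wrist");np.savez(f"w{i}.npz",**c)
    cv2.imwrite(f"pics/w{i}.png",cv2.resize(c["frame"][...,::-1],(800,600),interpolation=cv2.INTER_CUBIC))
    o=get_obs();print(o["time_s"],o["joint_pos"].round(2),o["position"].round(4))
```

```text
2.0 [-0.29  0.32  1.91 -0.    0.91 -0.29] [ 0.5101 -0.1509  0.1602]
2.8 [ 0.05  0.29  1.96 -0.    0.9   0.05] [0.5103 0.0288 0.1601]
```

View pics/w0.png

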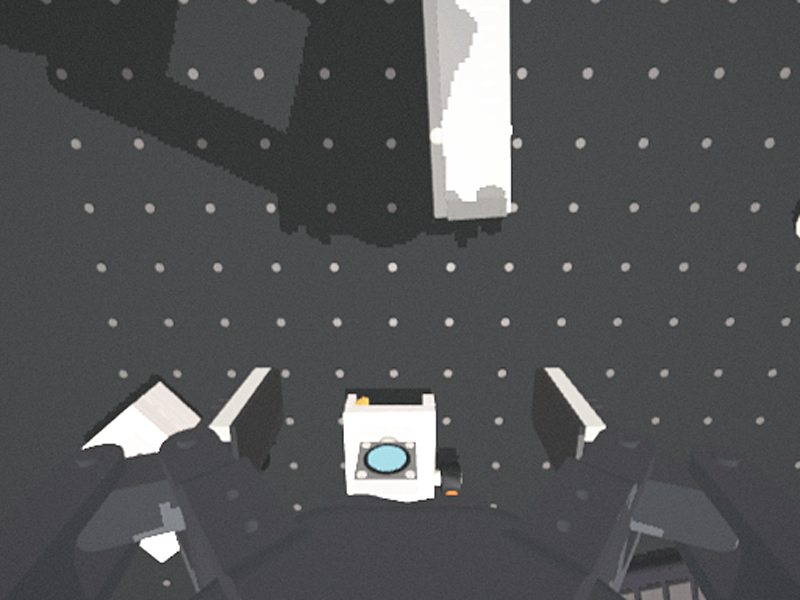

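View pics/w1.png

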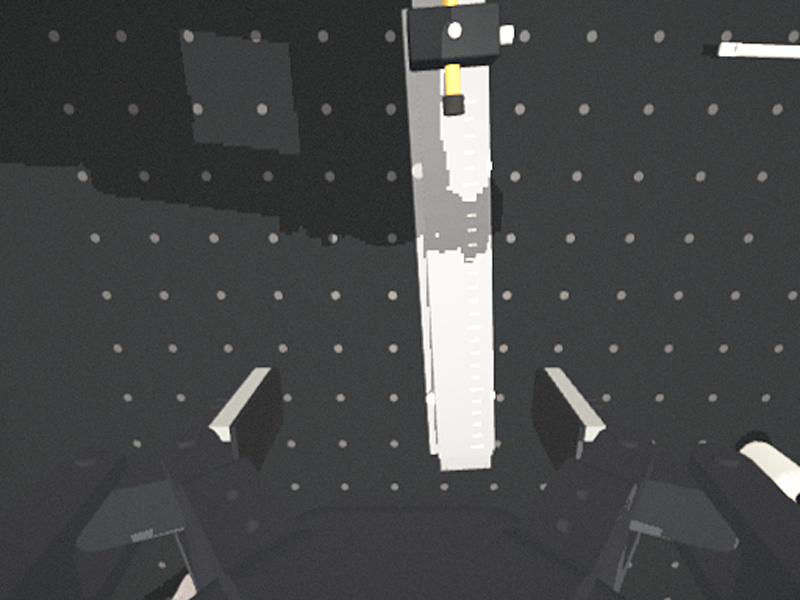

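The w0 view shows the carrier centred near (390,447), plate up, and the rail mouth near (475,217). In w1 the stop face is near row 68, the rubber tip end near (453,113), and the mouth near (467,468). I'll enlarge these areas for accurate edges.

Run:
```python
from h import *
def crop(i,u0,v0,u1,v1,k):
    f=np.load(f"w{i}.npz")["frame"][v0:v1,u0:u1,::-1]
    g=cv2.resize(f,None,fx=k,fy=k,interpolation=cv2.INTER_NEAREST).astype(float)
    for u in range((u0+9)//10*10,u1,10): g[:6,(u-u0)*k]=(0,255,0);
    for v in range((v0+9)//10*10,v1,10): g[(v-v0)*k,:6]=(0,255,0)
    return g.astype(np.uint8)
A=crop(0,215,245,295,325,5);M=crop(1,270,275,320,305,6);S=crop(1,255,0,335,80,5)
N=crop(0,270,105,330,145,6)
can=np.zeros((600,800,3),np.uint8)
def put(a,y,x):
    h,w=a.shape[:2];h=min(h,600-y);w=min(w,800-x);can[y:y+h,x:x+w]=a[:h,:w]
put(A,0,0);put(S,0,400);put(M,410,0);put(N,410,400)
cv2.imwrite("pics/crops.png",can)
```

```text
(no output)
```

View pics/crops.png

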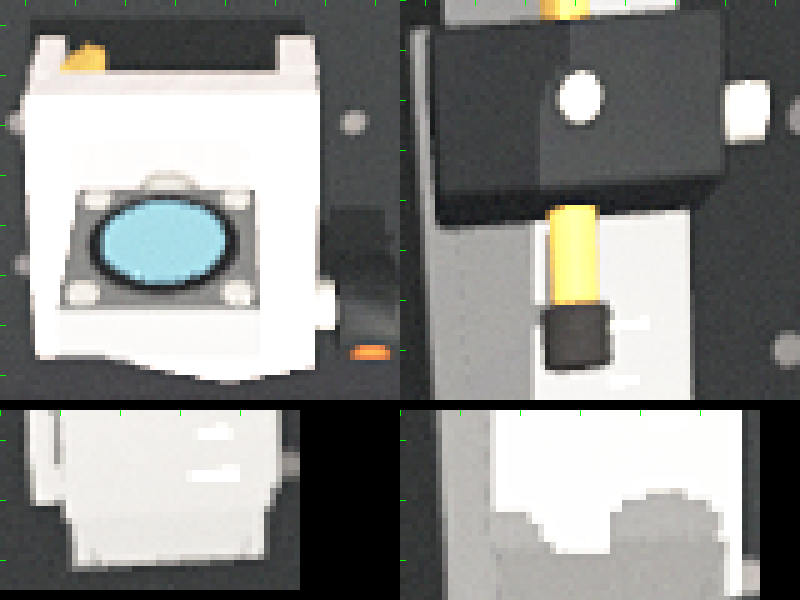

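Crop readings (native pixels):
- **Carrier (w0):** front top edge (220,263.4) to (279,263.4), plate top (227,306.6) to (266.6,306.6), plate foot (230.6,283) to (266,283).
- **Rail and stop (w1):** mouth corners (282,301.3) and (314.3,299.3), stop block corners (261.6,7), (319.4,2), (263,40) and (319.4,36), rubber tip end about (290.3,73).

I'll fit the poses to these.

Run:
```python
from h import *
from scipy.optimize import least_squares
def fit(c,pts,px,x0):
    pts=np.array(pts)/1000;px=np.array(px)
    def f(p):
        Q=np.c_[R.from_euler('z',p[2]).apply(pts)]+[p[0],p[1],0]
        return (np.array([proj(c,q) for q in Q])-px).ravel()
    r=least_squares(f,x0,loss='soft_l1');print(r.x.round(4));print(f(r.x).reshape(-1,2).round(1).tolist());return r.x
w0=dict(np.load("w0.npz"));w1=dict(np.load("w1.npz"))
print("carrier");c=fit(w0,[(-31,38,26),(33,38,26),(-20,6,69),(20,6,69),(-20,18,29),(20,18,29)],
 [(220,263.4),(279,263.4),(227,306.6),(266.6,306.6),(230.6,283),(266,283)],[.494,-.275,0])
print("rail");r=fit(w1,[(0,-150,26),(-23,112,48),(23,112,48),(-23,136,48),(23,136,48)],
 [(298.15,300.3),(263,40),(319.4,36),(261.6,7),(319.4,2)],[.54,.04,0.05])
a=np.r_[r]; L=lambda p,z: (R.from_euler('z',-r[2]).apply(p-np.r_[r[:2],0]))
print("tip end, rail frame",L(ray(w1,(290.3,73),.036),0).round(4))
# rail edges check
for n,u,cc in(("R",(316.8,275),w1),("L",(280,275),w1),("R",(313,42),w1),("L",(260.6,45),w1)): print(n,L(ray(cc,u,.026),0).round(4))
# cross-check with top camera (800px scale) of rail mouth
t=dict(np.load("top0.npz"))
for q in((410,298),(413,329)): print("top mouth",L(ray(t,np.array(q)/1.5625,.026),0).round(4))
# mouth seen in w0 : head right edge
for q in((436,217),(510,213)): print("w0 mouth",L(ray(w0,np.array(q)/1.5625,.015),0).round(4))
print("car corners in top->", [ray(t,np.array(q)/1.5625,.026)[:2].round(3).tolist() for q in((502,326),(556,323),(558,369),(504,371))])
```

```text
carrier
[ 0.496  -0.2749 -0.0043]
[[-0.2, -0.2], [-0.0, -0.1], [-1.0, 10.0], [1.1, 10.1], [-0.5, -2.1], [0.8, -2.0]]
rail
[0.5414 0.0435 0.072 ]
[[0.0, 1.6], [-0.9, 1.0], [1.3, 0.4], [-1.7, -1.0], [1.0, -0.9]]
tip end, rail frame [-0.0005  0.0887  0.036 ]
R [ 0.0215 -0.1166  0.026 ]
L [-0.0188 -0.1138  0.026 ]
R [0.0211 0.1132 0.026 ]
L [-0.024  0.114  0.026]
top mouth [ 0.0185 -0.149   0.026 ]
top mouth [-0.0269 -0.1488  0.026 ]
w0 mouth [-0.0245 -0.1475  0.015 ]
w0 mouth [ 0.022  -0.1484  0.015 ]
car corners in top-> [[0.526, -0.236], [0.528, -0.315], [0.462, -0.314], [0.461, -0.236]]
```

Carrier: (0.496, -0.275), yaw about 0. Rail: (0.541, 0.0435), yaw 0.072. The tip sits about 23 mm out of the stop face. The top view agrees to within 1–2 mm. Next: grasp, lift, move in front of the mouth and look again.

```bash
cat >> h.py <<'E'
RAIL=np.array([.5414,.0435,.072])
def rp(x,y,z=0,r=RAIL):  # rail frame -> world
    return R.from_euler('z',r[2]).apply([x,y,z])+[r[0],r[1],0]
def F(r=RAIL):  # wrist force in rail axes
    return R.from_euler('z',-r[2]).apply(get_obs()["wrist_force"])
E
python3 - <<'E'
from h import *
hand.move_gripper(.065,50)
bot.reach([.496,-.263,.12],down(0.))
bot.servo_line([.496,-.263,.051],velocity=.1)
print(F().round(2))
hand.move_gripper(.0,50);o=get_obs();print(o["gripper_width"],o["position"],F().round(2))
p=o["position"]
bot.servo_line([p[0],p[1],.08],velocity=.08)
z=.051+.0118
q=rp(0,-200+12,0)if 0 else rp(0,-.200+.012,0)
bot.servo_line([q[0],q[1],.08],down(.072),velocity=.12)
bot.servo_line([q[0],q[1],z],velocity=.08)
bot.dwell(.2)
o=get_obs();print(o["time_s"],o["gripper_width"],o["position"],F().round(2),o["ft_torque"].round(3))
c=vision.read_camera("wrist");np.savez("w2.npz",**c)
f=c["frame"][60:330,170:370,::-1]
cv2.imwrite("pics/w2.png",cv2.resize(c["frame"][170:345,165:365,::-1],None,fx=4,fy=3.4,interpolation=cv2.INTER_NEAREST))
E
```

```text
[-0.57 -0.08 -0.85]
0.03934078926486558 [ 0.49656113 -0.26328133  0.05187514] [0.32 0.57 6.6 ]
7.8 0.03953148942241669 [ 0.55511287 -0.14410135  0.06295118] [ 0.86  0.91 -3.86] [ 0.04   0.079 -0.025]
```

View pics/w2.png

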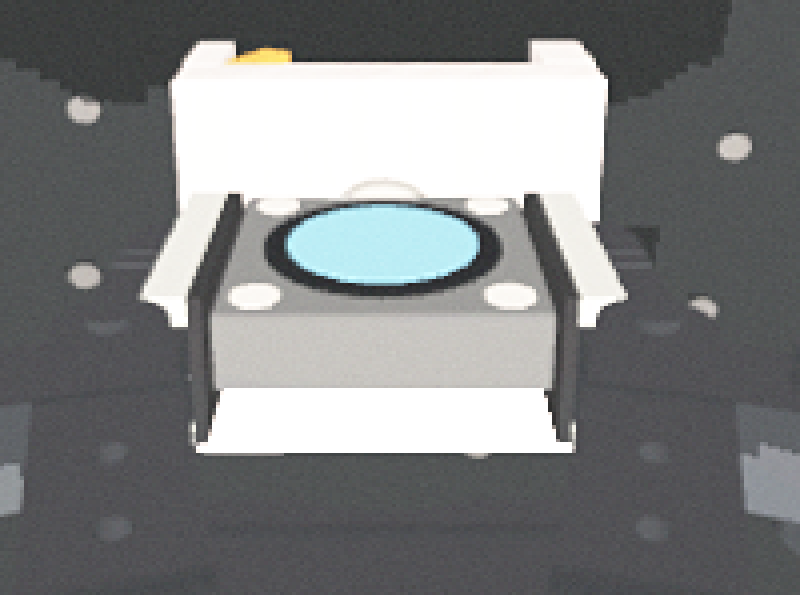

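The grasp is good: the plate is square in the pads and the carrier's front edge is level. The front top edge runs from crop (172,78) to (607,78), which is native (208,193) to (316.8,193). Now the rail mouth in the same picture.

Run:
```python
from h import *
c=np.load("w2.npz")["frame"][60:210,195:355,::-1]
g=cv2.resize(c,None,fx=5,fy=4,interpolation=cv2.INTER_NEAREST)
cv2.imwrite("pics/w2b.png",g)
w=dict(np.load("w2.npz"));print([proj(w,rp(x,-.15,z)).round(1).tolist() for x,z in((-.02,.026),(.02,.026),(-.025,.005),(.025,.005),(0,.026))])
print([proj(w,rp(x,-.1,z)).round(1).tolist() for x,z in((-.02,.026),(.02,.026),(-.025,.005),(.025,.005))])
```

```text
[[229.1, 167.8], [294.9, 167.9], [225.2, 161.8], [298.4, 161.9], [262.0, 167.9]]
[[226.4, 79.5], [298.1, 79.6], [222.4, 83.4], [301.6, 83.5]]
```

View pics/w2b.png

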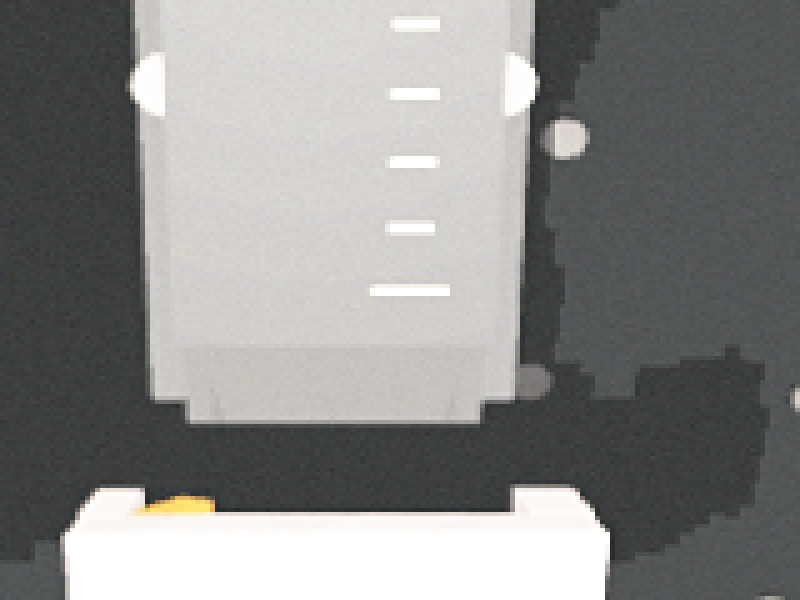

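Run:
```python
from h import *
w=dict(np.load("w2.npz"));L=lambda p:R.from_euler('z',-.072).apply(p-np.r_[RAIL[:2],0])*1000
S=lambda n,u,z:print(n,L(ray(w,u,z)).round(2))
S("saddleL",(207.6,193),.0371);S("saddleR",(316.6,193),.0371)
S("plateL",(218.3,262),.0801);S("plateR",(303.8,262),.0801)
S("mouthL",(232.4,165.5),.026);S("mouthR",(291.4,165.5),.026)
S("flL",(225,160.5),.005);S("flR",(298.4,160.5),.005);S("flL",(222.4,83),.005);S("flR",(301.4,83),.005)
o=get_obs();print("tcp",L(o["position"]))
```

```text
saddleL [ -31.71 -162.69   37.1 ]
saddleR [  31.74 -162.64   37.1 ]
plateL [ -19.92 -182.27   80.1 ]
plateR [  18.53 -182.24   80.1 ]
mouthL [ -17.98 -148.56   26.  ]
mouthR [  17.84 -148.53   26.  ]
flL [ -25.11 -149.1     5.  ]
flR [  24.95 -149.06    5.  ]
flL [-25.01 -99.76   5.  ]
flR [ 24.87 -99.72   5.  ]
tcp [   0.21339954 -188.07862887   63.02070856]
```

```bash
cat >> h.py <<'E'
import json
def slide(y0,y1,step,v,x,z,F0,ylim,yaw=.072,kx=.00006,kz=.00005):
    """compliant slide of the TCP along rail y; stops when the push exceeds ylim"""
    y=y0;log=[]
    while y<y1-1e-6:
        y=min(y+step,y1);bot.servo_line(rp(x,y,z),down(yaw),velocity=v)
        f=F()-F0;log.append([round(y*1e3,1),*f.round(1),round(x*1e3,2),round(z*1e3,2)])
        if f[1]<-ylim: break
        x+=np.clip(kx*f[0],-.0003,.0003); z+=np.clip(kz*f[2],-.0002,.0002)
    return x,y,z,log
E
python3 - <<'E'
from h import *
x,z=.0008,.0634
bot.servo_line(rp(x,-.188,z),down(.072),velocity=.03);bot.dwell(.2)
F0=F();print("F0",F0)
x,y,z,l=slide(-.188,-.125,.004,.03,x,z,F0,6)
for r in l:print(*r)
o=get_obs();print(o["time_s"],o["ft_torque"])
json.dump([x,y,z,F0.tolist()],open("st.json","w"))
E
```

```text
F0 [ 0.25077542 -0.18364092 -3.87982599]
-184.0 0.5 0.4 -0.5 0.8 63.4
-180.0 -0.0 0.2 0.4 0.83 63.37
-176.0 -0.0 -0.3 -1.5 0.83 63.4
-172.0 -1.3 0.0 -0.8 0.82 63.32
-168.0 -0.8 1.1 -0.5 0.75 63.28
-164.0 0.3 0.0 -0.4 0.7 63.25
-160.0 0.4 0.3 -0.8 0.72 63.24
-156.0 0.0 0.6 -0.1 0.74 63.2
-152.0 -0.0 -0.4 -0.9 0.74 63.19
-148.0 0.7 0.5 -0.4 0.74 63.15
-144.0 -0.2 -0.1 -1.5 0.78 63.13
-140.0 1.0 -0.4 -0.6 0.77 63.06
-136.0 -0.2 -0.2 -1.3 0.83 63.03
-132.0 -1.1 -0.1 -0.0 0.82 62.97
-128.0 -0.3 -0.1 -0.5 0.75 62.96
-125.0 0.7 0.8 -0.2 0.73 62.94
12.8 [ 0.09785251  0.00738433 -0.04572297]
```

Run:
```python
from h import *
x,y,z,F0=json.load(open("st.json"));F0=np.array(F0)
x,y,z,l=slide(y,.048,.012,.05,x,z,F0,4,kz=.00003)
for r in l:print(*r)
print("--")
if y>=.0479:
    x,y,z,l=slide(y,.085,.001,.015,x,z,F0,2.2,kz=.00002,kx=.00003)
    for r in l[-12:]:print(*r)
bot.dwell(.3);o=get_obs();print(o["time_s"],(F()-F0).round(2),o["position"])
json.dump([x,y,z,F0.tolist()],open("st.json","w"))
```

```text
-113.0 -0.3 0.3 0.3 0.77 62.93
-101.0 -0.6 -0.0 -0.2 0.76 62.94
-89.0 0.1 0.0 1.3 0.72 62.94
-77.0 -0.9 1.1 0.5 0.73 62.97
-65.0 -0.9 0.4 -1.1 0.68 62.99
-53.0 -0.5 0.4 -0.6 0.63 62.95
-41.0 -0.1 -0.3 0.2 0.6 62.94
-29.0 -1.6 0.4 0.8 0.59 62.94
-17.0 -0.3 1.3 0.4 0.5 62.97
-5.0 -0.4 0.2 -0.4 0.48 62.98
7.0 -0.2 0.6 0.3 0.45 62.97
19.0 -0.1 -0.1 0.2 0.44 62.98
31.0 -0.1 0.0 -1.0 0.44 62.98
43.0 -0.1 0.4 0.5 0.43 62.95
48.0 -0.1 0.7 0.6 0.42 62.96
--
54.0 0.4 0.1 -0.5 0.3 62.99
55.0 0.2 0.2 -0.8 0.32 62.98
56.0 -0.1 0.1 -0.7 0.32 62.96
57.0 -0.5 -0.4 -0.4 0.32 62.94
58.0 -0.5 1.2 -0.1 0.3 62.94
59.0 0.1 0.2 0.6 0.29 62.93
60.0 -0.1 0.0 0.6 0.29 62.95
61.0 -0.8 1.0 0.1 0.29 62.96
62.0 -0.6 0.2 0.5 0.27 62.96
63.0 -0.2 0.2 -0.3 0.25 62.97
64.0 -0.3 -1.5 -0.7 0.24 62.96
65.0 0.7 -3.0 0.8 0.23 62.95
23.0833 [ 0.09 -2.54  0.1 ] [0.53694186 0.10827873 0.06296585]
```

Contact felt at TCP y≈64 mm, close to the camera estimate of 62.7. Now I'll finish the gentle push, release, back off upward and look.

Run:
```python
from h import *
x,y,z,F0=json.load(open("st.json"));F0=np.array(F0)
for i in range(6):
    y+=.0004;bot.servo_line(rp(x,y,z),down(.072),velocity=.01);bot.dwell(.1)
    f=np.mean([(bot.dwell(.02),F())[1] for _ in range(4)],0)-F0;print(round(y*1e3,1),f.round(2))
    if f[1]<-4.3:break
hand.move_gripper(.062)
p=get_obs()["position"]
L=R.from_euler('z',-.072).apply(p-np.r_[RAIL[:2],0]);print("tcp rail",L)
json.dump([x,y,z,F0.tolist(),L.tolist()],open("st.json","w"))
bot.servo_line(rp(x,y,.13),velocity=.1)
bot.reach(rp(.05,.03,.19),down(.072))
hand.move_gripper(0.)
c=vision.read_camera("wrist");np.savez("w3.npz",**c)
t=vision.read_camera("side");np.savez("s3.npz",**t)
a=c["frame"][70:340,160:400,::-1]
cv2.imwrite("pics/w3.png",cv2.resize(a,None,fx=2.2,fy=2.2,interpolation=cv2.INTER_CUBIC))
print(get_obs()["time_s"])
```

```text
65.4 [-0.41 -4.24  0.7 ]
65.8 [ 0.05 -5.16  1.4 ]
tcp rail [0.00053912 0.06614674 0.06320599]
26.225
```

View pics/w3.png

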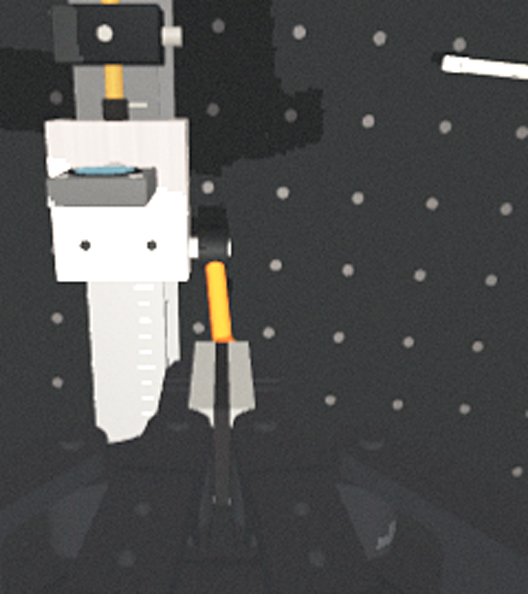

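The carrier sits on the rail with its front against the rubber tip, around crop (115,118). The lever leans straight back from the hub at (212,240) towards (222,340). Next I'll push the lever with the tool tilted 0.6 rad: first the fingers' flank, then their tips.

```bash
cat >> h.py <<'E'
AL=.6;dv=np.array([0,np.sin(AL),-np.cos(AL)]);nv=np.array([0,np.cos(AL),np.sin(AL)])
Rz=R.from_euler('z',RAIL[2]);QT=(Rz*R.from_matrix(np.c_[-nv,dv,[1.,0,0]])).as_quat()
PIV=np.array([.053,.0535-.024,.026])
def ball(t): return PIV+.053*np.array([0,np.sin(t),np.cos(t)])
W=lambda p:rp(*p)
def Fm(n=5):
    r=[]
    for _ in range(n): bot.dwell(.02);r.append(F())
    return np.mean(r,0)
tang=lambda t:np.array([0,np.cos(t),-np.sin(t)])
p1=lambda t,back=0.:ball(t)-nv*(.0185+back)-dv*.009
p2=lambda t,back=0.:ball(t)-dv*(.0245+back)
E
python3 - <<'E'
from h import *
for t in(-1.05,-.5,.3):print(kinematics.solve_ik(W(p1(t,.01)),QT))
for t in(.2,.8,1.6):print(kinematics.solve_ik(W(p2(t,.01)),QT))
bot.reach(W(p1(-1.05,.012)-dv*.07),QT)
bot.servo_line(W(p1(-1.05,.012)),velocity=.08);bot.dwell(.2)
F0=Fm(8);print("F0",F0)
bot.servo_line(W(p1(-1.05)),velocity=.03)
for t in np.arange(-1.0,.31,.06):
    bot.servo_line(W(p1(t)),velocity=.03)
    f=Fm(3)-F0;print(round(t,2),f.round(1),"tang",round(-f@tang(t),1))
    if np.linalg.norm(f)>9:break
json.dump([t,F0.tolist()],open("lv.json","w"));print(get_obs()["time_s"])
E
```

```text
[-0.29058602  0.69768627  1.74788434  0.65812488  1.0414708  -0.80302849]
[-0.26006407  0.65969623  1.76207166  0.6637348   1.04807688 -0.7680174 ]
[-0.19718695  0.64076082  1.78954254  0.69521165  1.01551861 -0.7368795 ]
[-0.19095148  0.58159034  1.7830237   0.67347274  1.06375862 -0.684925  ]
[-0.14744964  0.59677503  1.80214426  0.70423785  1.01823433 -0.68338432]
[-0.12341151  0.65366188  1.81595827  0.7457984   0.95494769 -0.72556323]
F0 [ 0.06155217 -0.21818038 -0.04065236]
-1.0 [-0.4  0.4 -0.1] tang -0.1
-0.94 [ 0.2 -0.6 -1.3] tang 1.4
-0.88 [ 1.5 -2.8 -0.9] tang 2.5
-0.82 [ 1.7 -4.5 -0.8] tang 3.6
-0.76 [ 1.7 -4.3 -0.3] tang 3.3
-0.7 [ 1.4 -2.8 -0.7] tang 2.6
-0.64 [ 1.  -3.  -0.8] tang 2.9
-0.58 [ 1.2 -2.9 -0.7] tang 2.8
-0.52 [ 1.3 -2.8 -0.7] tang 2.8
-0.46 [ 0.7 -2.2 -0.3] tang 2.1
-0.4 [ 1.  -2.7  0.1] tang 2.5
-0.34 [ 0.6 -1.6  0.4] tang 1.4
-0.28 [-0.1 -1.2  0.6] tang 1.0
-0.22 [-0.6 -0.9  0.3] tang 0.8
-0.16 [-0.2 -1.4  0. ] tang 1.3
-0.1 [-0.1 -1.9  0.3] tang 1.9
-0.04 [-0.8 -2.   1.4] tang 1.9
0.02 [-0.7 -2.3  2.3] tang 2.3
0.08 [-0.5 -2.7  2.7] tang 2.9
0.14 [-0.7 -2.8  2.8] tang 3.1
0.2 [-0.3 -2.6  3.4] tang 3.3
0.26 [-0.5 -2.6  3.7] tang 3.5
35.7083
```

Run:
```python
from h import *
t=.26
bot.servo_line(W(p1(t,.006)),velocity=.05)
bot.servo_line(W(p1(t,.006)-dv*.045),velocity=.15)
bot.servo_line(W(p2(t,.015)),velocity=.12);bot.dwell(.15)
F0=Fm(8);print("F0",F0)
bot.servo_line(W(p2(t,.003)),velocity=.05)
t=.2
while t<1.75:
    bot.servo_line(W(p2(t)),velocity=.03)
    f=Fm(3)-F0;g=-f@tang(t);print(round(t,2),f.round(1),"tang",round(g,1))
    if g>11.2 or np.linalg.norm(f)>16:break
    t+=.06 if g<6.5 else .04
p=get_obs();print(p["time_s"])
L=R.from_euler('z',-.072).apply(p["position"]-np.r_[RAIL[:2],0]);print(L,p2(t))
json.dump([t,F0.tolist()],open("lv.json","w"))
```

```text
F0 [ 0.2179014  -0.27949698 -0.10287968]
0.2 [-0.8  0.3 -0. ] tang -0.3
0.26 [-0.2  0.3  0.3] tang -0.2
0.32 [-0.1  0.5  0.2] tang -0.4
0.38 [-0.3 -0.8  1.6] tang 1.3
0.44 [-0.3 -0.4  4.2] tang 2.1
0.5 [-0.9 -0.1  5.6] tang 2.8
0.56 [-0.5  0.4  6.7] tang 3.2
0.62 [-0.1  0.4  6.1] tang 3.2
0.68 [-0.4 -0.   5.2] tang 3.3
0.74 [0.6 0.3 5.1] tang 3.2
0.8 [0.5 0.  4. ] tang 2.9
0.86 [ 0.6 -0.1  3.7] tang 2.9
0.92 [0.7 0.2 3.7] tang 2.8
0.98 [0.6 0.5 4.4] tang 3.4
1.04 [0.2 1.  4.2] tang 3.2
1.1 [ 0.4 -0.   4.5] tang 4.0
1.16 [ 0.  -0.3  4.8] tang 4.5
1.22 [0.3 0.6 5.7] tang 5.2
1.28 [-0.4 -0.8  5.7] tang 5.7
1.34 [0.3 1.1 6.8] tang 6.4
1.4 [0.3 1.  7.4] tang 7.1
1.44 [-0.1  1.1  9.1] tang 8.9
1.48 [-0.4  1.1 11.2] tang 11.1
1.52 [ 0.2  0.6 14.7] tang 14.7
44.85
[0.05375443 0.06907792 0.05037094] [0.053      0.0685979  0.04891177]
```

Tight at about 1.5 rad. The last reading was 14.7 N, above the 7–12 N band but well under 25 N. I'll back off and check.

Run:
```python
from h import *
t,_=json.load(open("lv.json"))
bot.servo_line(W(p2(t,.06)),velocity=.15)
bot.reach(rp(-.07,.05,.2),down(.072))
c=vision.read_camera("wrist");np.savez("w4.npz",**c);s=vision.read_camera("side")
a=cv2.resize(c["frame"][60:330,230:400,::-1],None,fx=2.2,fy=2.2,interpolation=cv2.INTER_CUBIC)
b=cv2.resize(s["frame"][150:330,130:310,::-1],None,fx=2.3,fy=2.3,interpolation=cv2.INTER_CUBIC)
can=np.zeros((600,800,3),np.uint8);can[:594,:374]=a;can[:414,380:794]=b
cv2.imwrite("pics/w4.png",can);print(get_obs()["time_s"])
```

```text
46.2833
```

View pics/w4.png

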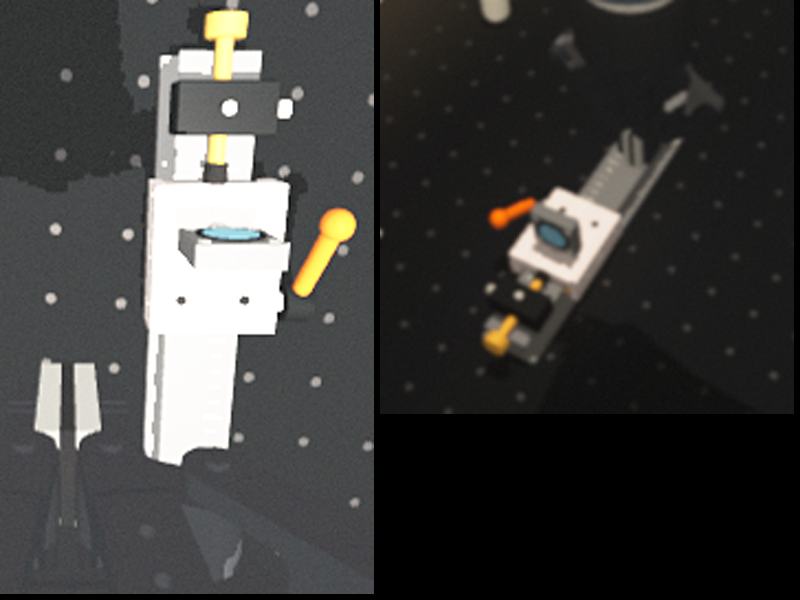

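Run:
```python
from h import *
c=dict(np.load("w4.npz"));print("seen",230+338/2.2,60+225/2.2)
for t in(.3,.8,1.1,1.3,1.4,1.5):
    b=ball(t)
    b[0]=.051;print(t,proj(c,W(b)).round(1))
# front edge & tip in rail frame
L=lambda p:R.from_euler('z',-.072).apply(p-np.r_[RAIL[:2],0])*1000
for n,u,z in(("frontL",(148,181),.037),("frontR",(288,183),.037),("tip end",(214,181),.0345)):print(n,L(ray(c,(230+u[0]/2.2,60+u[1]/2.2),z)).round(1))
f=c["frame"];m=(f[...,0]>200)&(f[...,2]<90)&(f[...,1]<200);v,u=np.nonzero(m[120:210,340:410]);print("orange extent",u.min()+340,u.max()+340,v.min()+120,v.max()+120)
```

```text
seen 383.6363636363636 162.27272727272725
0.3 [388.3 195.8]
0.8 [385.  169.9]
1.1 [380.6 158.5]
1.3 [377.1 153.4]
1.4 [375.2 151.6]
1.5 [373.3 150.3]
frontL [-32.9  91.6  37. ]
frontR [34.1 90.8 37. ]
tip end [-0.7 91.4 34.5]
orange extent 363 391 155 194
```

Run:
```python
from h import *
c=dict(np.load("w4.npz"));s=dict(np.load("side0.npz"))
print("tips",bot.tcp_to_tips,"side seen (182.2,244.3)")
for t in(.8,1.,1.2,1.4,1.5):
    b=ball(t);b[0]=.051;print(t,proj(s,W(b)).round(1),proj(c,W(b)).round(1))
pv=PIV.copy();pv[0]=.0505;print("pivot",proj(c,W(pv)),"lever root seen ~(367.7,191.8), hub ~",230+300/2.2,60+305/2.2)
# triangulate ball
def line(c,u):
    a=ray(c,u,0);b=ray(c,u,.1);return a,(b-a)/np.linalg.norm(b-a)
a1,d1=line(c,(383.6,162.3));a2,d2=line(s,(182.2,244.3))
A=np.c_[d1,-d2];k=np.linalg.lstsq(A,a2-a1,rcond=None)[0];m=(a1+k[0]*d1+a2+k[1]*d2)/2
p=R.from_euler('z',-.072).apply(m-np.r_[RAIL[:2],0]);q=p-PIV
print("ball rail",p,"gap",np.linalg.norm(a1+k[0]*d1-a2-k[1]*d2),"r",np.hypot(q[1],q[2]),"theta",np.arctan2(q[1],q[2]))
```

```text
tips 0.017 side seen (182.2,244.3)
0.8 [184.1 241. ] [385.  169.9]
1.0 [182.7 246. ] [382.3 161.9]
1.2 [181.9 250.7] [378.9 155.7]
1.4 [181.8 254.7] [375.2 151.6]
1.5 [181.9 256.5] [373.3 150.3]
pivot [366.18991836 195.90212657] lever root seen ~(367.7,191.8), hub ~ 366.3636363636364 198.63636363636363
ball rail [0.04990164 0.07488222 0.06156527] gap 0.0012281563668821195 r 0.05765790315306995 theta 0.9060843219282817
```

Run:
```python
from h import *
print(get_obs()["gripper_width"])
bot.reach(W(p2(.7,.04)),QT)
bot.servo_line(W(p2(.7,.012)),velocity=.1);bot.dwell(.1)
F0=Fm(8);L=lambda p:R.from_euler('z',-.072).apply(p-np.r_[RAIL[:2],0])
bot.servo_line(W(p2(.75,.003)),velocity=.05)
t=.78
while t<1.5:
    bot.servo_line(W(p2(t)),velocity=.04)
    f=Fm(2)-F0;g=-f@tang(t);print(round(t,2),f.round(1),"tang",round(g,1))
    if g>3:break
    t+=.06
o=get_obs();print(o["time_s"],L(o["position"]),p2(t),o["gripper_width"])
c=vision.read_camera("side");np.savez("s5.npz",**c)
cv2.imwrite("pics/s5.png",cv2.resize(c["frame"][190:300,140:280,::-1],None,fx=5,fy=5,interpolation=cv2.INTER_CUBIC))
json.dump([t,F0.tolist()],open("lv.json","w"))
```

```text
-2.2395589325926223e-05
0.78 [-0.1  0.2 -0.3] tang -0.4
0.84 [ 0.4  0.1 -0.7] tang -0.6
0.9 [-0.1  0.9 -0.5] tang -0.9
0.96 [-0.1  0.1 -0.5] tang -0.5
1.02 [0.6 0.1 1.3] tang 1.1
1.08 [1.2 0.3 3.5] tang 3.0
1.14 [ 0.6 -0.1  3.7] tang 3.4
50.1 [0.05326638 0.06398893 0.06863078] [0.053      0.06382383 0.06835323] -6.617912975708454e-06
```

View pics/s5.png

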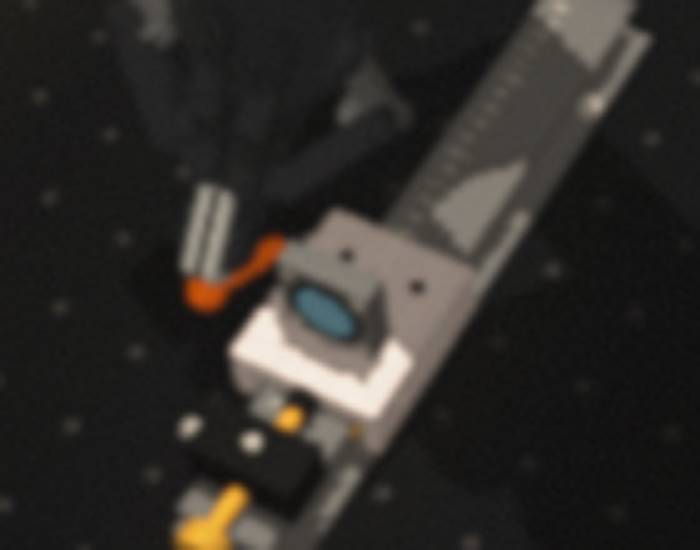

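The tips sit correctly on the ball, seen at (205,293) in this picture. That matches θ≈1.1, so the lever had come back to about 1.0 after the first press. I'll press again slowly and track the ball by colour under load and after release.

```bash
cat >> h.py <<'E'
def ballpx(show=None):
    c=vision.read_camera("side");f=c["frame"].astype(int)[225:275,165:205]
    m=((f[...,0]>90)&(f[...,0]>2.2*f[...,2])&(f[...,0]>1.7*f[...,1])).astype(np.uint8)
    m=cv2.resize(m*255,None,fx=4,fy=4,interpolation=cv2.INTER_LINEAR)>127
    d=cv2.distanceTransform(m.astype(np.uint8),cv2.DIST_L2,5);_,r,_,p=cv2.minMaxLoc(d)
    u=np.array([165+p[0]/4,225+p[1]/4]);ts=np.arange(.5,1.7,.01)
    P=[proj(c,W(ball(t)-[.002,0,0])) for t in ts];e=[abs(q[1]-u[1]) for q in P]
    if show: cv2.imwrite(show,cv2.resize(c["frame"][190:300,140:280,::-1],None,fx=5,fy=5,interpolation=cv2.INTER_CUBIC))
    return u,round(r/4,1),"theta~",round(ts[int(np.argmin(e))],2)
E
python3 - <<'E'
from h import *
t,F0=json.load(open("lv.json"));F0=np.array(F0)
print(ballpx())
while t<1.56:
    t+=.05;bot.servo_line(W(p2(t)),velocity=.04)
    f=Fm(2)-F0;g=-f@tang(t);print(round(t,2),f.round(1),"tang",round(g,1))
    if g>8.5:break
o=get_obs();print(R.from_euler('z',-.072).apply(o["position"]-np.r_[RAIL[:2],0]),p2(t))
print("pressed",ballpx("pics/press.png"))
bot.servo_line(W(p2(t,.006)),velocity=.03);print("off 6mm",(Fm(2)-F0).round(1),ballpx())
bot.servo_line(W(p2(t,.03)),velocity=.1);print("off 30mm",ballpx("pics/off.png"),get_obs()["time_s"])
json.dump([t,F0.tolist()],open("lv.json","w"))
a=cv2.imread("pics/press.png");b=cv2.imread("pics/off.png")
cv2.imwrite("pics/both.png",np.hstack([a[100:500,100:500],b[100:500,100:500]]))
E
```

```text
(array([180.5 , 249.25]), 2.6, 'theta~', np.float64(1.14))
1.19 [0.5 0.3 4.7] tang 4.3
1.24 [0.6 0.4 5.1] tang 4.7
1.29 [0.2 0.5 5.7] tang 5.4
1.34 [0.5 0.6 6.5] tang 6.2
1.39 [ 0.8 -0.5  7.4] tang 7.4
1.44 [0.5 1.  9.4] tang 9.2
[0.0533405  0.06856094 0.05383606] [0.053      0.06821355 0.05313318]
pressed (array([180.5 , 255.25]), 2.5, 'theta~', np.float64(1.43))
off 6mm [-0.3 -0.1  7.5] (array([180.75, 252.75]), 3.1, 'theta~', np.float64(1.3))
off 30mm (array([181.75, 244.75]), 4.2, 'theta~', np.float64(0.95)) 52.825
```

View pics/both.png

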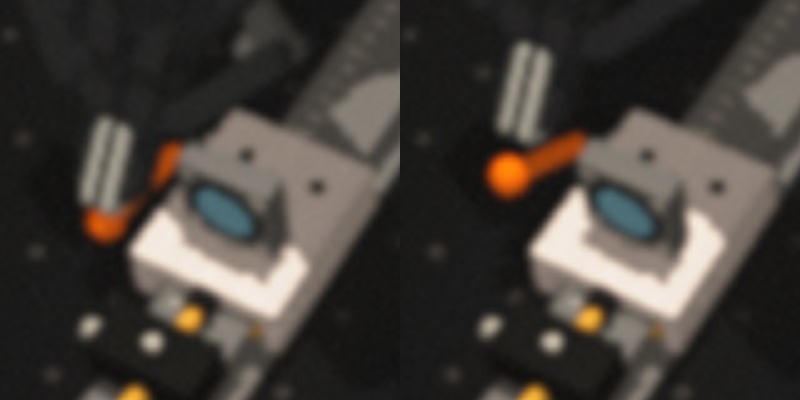

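Under load the lever reaches about 1.43 rad, but a brisk release lets the spring throw it back to about 0.95. Next I'll press again to firm and release quasi-statically, tracking back along the arc.

Run:
```python
from h import *
t0,F0=json.load(open("lv.json"));F0=np.array(F0)
bot.servo_line(W(p2(.9,.008)),velocity=.12)
for t in(1.05,1.25,1.38): bot.servo_line(W(p2(t)),velocity=.05)
while t<1.54:
    bot.servo_line(W(p2(t)),velocity=.03);bot.dwell(.06);f=Fm(2)-F0;g=-f@tang(t);print(round(t,3),f.round(1),round(g,1))
    if g>11:break
    t+=.03 if g<10 else .015
print("pressed",ballpx()[3],get_obs()["time_s"]);n=0
while n<16:
    t-=.02;n+=1;bot.servo_line(W(p2(t)),velocity=.008);f=Fm(1)-F0;g=-f@tang(t);print(round(t,3),round(g,1))
    if g<.6:break
print("rel",ballpx()[3],get_obs()["time_s"])
json.dump([t,F0.tolist()],open("lv.json","w"))
```

```text
1.38 [0.5 1.5 5.2] 4.8
1.41 [0.6 1.  7.9] 7.6
1.44 [-0.  -0.2  9.4] 9.4
1.47 [-0.1  1.2 10.6] 10.4
1.485 [-0.7  1.6 11.6] 11.4
pressed 1.48 55.95
1.465 6.7
1.445 6.2
1.425 5.5
1.405 5.1
1.385 4.9
1.365 4.9
1.345 4.4
1.325 3.9
1.305 3.7
1.285 2.9
1.265 3.2
1.245 2.3
1.225 2.2
1.205 1.4
1.185 1.2
1.165 2.4
rel 1.16 60.8
```

Run:
```python
from h import *
t,F0=json.load(open("lv.json"));F0=np.array(F0);z=0
for n in range(9):
    t-=.025;bot.servo_line(W(p2(t)),velocity=.012);f=Fm(2)-F0;g=-f@tang(t);print(round(t,3),f.round(1),round(g,1))
    z=z+1 if g<.7 else 0
    if z==2:break
bot.servo_line(W(p2(t,.004)),velocity=.02)
bot.servo_line(W(p2(t,.05)),velocity=.15)
print(ballpx("pics/off2.png"),get_obs()["time_s"])
c=vision.read_camera("side");cv2.imwrite("pics/end.png",cv2.resize(c["frame"][150:330,130:310,::-1],None,fx=3.3,fy=3.3,interpolation=cv2.INTER_CUBIC))
```

```text
1.14 [-0.9 -1.4  1.6] 2.0
1.115 [-1.2 -1.   1.4] 1.7
1.09 [-0.5 -1.2  1.2] 1.6
1.065 [-0.4 -0.4  0.8] 0.9
1.04 [0.1 0.1 0.3] 0.2
1.015 [1.  0.1 0.2] 0.1
(array([182. , 244.5]), 4.3, 'theta~', np.float64(0.94)) 63.4083
```

View pics/end.png

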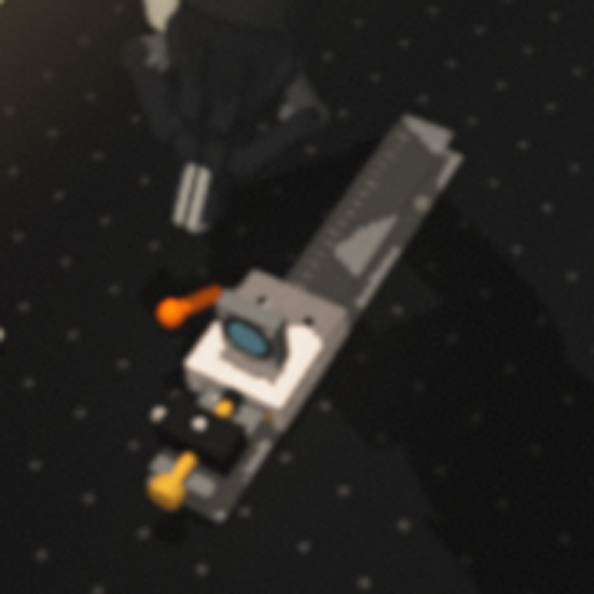

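Run:
```python
from h import *
print(get_obs()["time_s"]);hand_in()
```

```text
63.4583
the job is handed in; nothing more can be done
```

I slid the middle-sized carrier onto the rail and pushed it home, but the lever did not stay where I tightened it. I can't confirm that the carrier is firmly clamped.

- **Sliding on:** The carrier went on from the open end, lever on the same side as before, with about 1.6 N or less of sideways or lengthwise force.
- **Pushing home:** I felt the rubber tip about 23 mm out of the stop face and pushed to 5.2 N before letting go. In the pictures the front face still touches the tip. I measured 91.2 mm along the rail against 91.5 mm expected, with an error of 1–2 mm.
- **Lever:** I swung it over towards the stop three times, stopping at 14.7 N, 9.2 N and 11.4 N, at about 1.43 to 1.5 rad past upright. The first is above the 7–12 N band but well below the 25 N damage limit.
- **What failed:** After each press the lever came back to about 0.95–1.0 rad, even when I released it slowly along its arc. That is much more than "springing back a little". Only friction-level force (about 3 N) was needed to move it again from there. I did not test the grip by pulling on the carrier.
- **Sideways draw:** The pictures do not clearly show the carrier pulled over in +x. The difference was within measuring error.

The oil bottle, objective and screwdriver were not touched on purpose; I made no final check of where they stand. The gripper was clear of everything at hand-in, at 63.5 s.

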